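Push the mug lid out over the riser's edge

ROBOT

A 6-joint arm with a two-finger parallel gripper is mounted at the origin on the work surface. World frame = base frame: x ahead of the robot, y to its left, z up, the work surface at z = 0. Lengths are in m, angles in rad, forces in N, time in s.
With the tool pointing down it reaches from about 0.275 to 0.975 m from the base axis. Payload 8.4 kg.
Tool frame: the origin (TCP) lies midway between the tips of the shut fingers; the grasp point (between the pads) lies 19 mm behind it (ctrl.hold_point_z is the distance from the TCP to the grasp point, in m); z points along the fingers, y is the direction in which the jaws open and shut (so a half turn about z gives the same grasp; the last joint's range is limited). The gripper opens to 92 mm and grips with 3 to 60 N. Pads are 20 mm wide; open, the fingers measure 128 mm over their backs; the gripper's body (75 mm by 189 mm) begins 69 mm behind the grasp point.
Start: joints at [-1.193, 0.353, 1.633, -0, 1.155, -0.002], TCP at [0.232, -0.58, 0.215] pointing down, gripper open.
Joint ranges: [-2.63, 2.63], [-0.92, 2.1], [0.06, 2.66], [-1.3, 4.44], [0, 2.69], [-3.02, 3.02]. Speed limits (rad/s): [2.22, 2.22, 2.79, 3.14, 3.14, 3.14].

INTERFACE

Orientations are given as [roll, pitch, yaw] about the fixed x, y, z axes, in that order (R = Rz(yaw) Ry(pitch) Rx(roll)).
In Python, from cell import ctrl, vision gives the robot as it stands.
- The arm moves only by the shell command python3 -m jog 'ROWS' [OPENING] [FORCE]. ROWS is JSON, one flat list of numbers, 6 for each row, row after row: the shift along the tool's x, y, z in mm, then the turn, a rotation vector about the tool's x, y, z in degrees. A call has 1 to 12 rows; each row shifts and turns the pose as measured when the row begins, along the tool's axes as they then stand; what a row does not reach is not made up. A row lasts 1/12 s, in which the tool goes at most 41.7 mm and 7.16 degrees, less where a joint would pass 70% of its speed; a pose out of reach is approached as far as the arm can. A call is refused whole if a number of a shift passes 41.7 or a number of a turn 7.16, either way. A call with a gripper value outside its range is refused whole. OPENING is the finger opening in mm, from 0 to 91.9, set as the call begins (- or left out, the last holds). The fingers move at their own pace and stop on an object; FORCE is the grip in N (left out, the last holds). Time passes only in rows, so rows that do not move let the fingers close. It gives the time, the measured TCP pose, the force and the opening at its end, in the units of the state.
- ctrl.get_obs(): the state, without advancing time (a new reading comes with each control period).
- vision.read_camera(name): name is "scene" or "top"; returns the picture (400x640x3 uint8, blue, green, red); there is no depth.
- vision.camera_info(name): a dict with "fx", "fy", "cx", "cy" (pixels), "view" (4x4, takes a point from world to camera coordinates). Camera axes: x right, y down, z forward; pixel columns grow to the right and rows downward; lengths in m; the calibration is good to about 2 mm. A picture is of the moment at which its call begins. camera_info takes no time and is no camera call.
- ctrl.close_job(): hands the job in, once; it reports no verdict.
The state is a dict: "time_s": time; "q": joint angles; "qvel": joint speeds; "tau": joint torques, N m; "ee_pos": TCP position; "orientation": TCP orientation; "ft_force": force on the tool from outside, world axes, zero at the start; "moment": the same for the moment, N m; "finger_gap": finger opening in m.
Only numpy, scipy, OpenCV 4.12 (cv2) and the standard library are available. Lean on these libraries where they do the work, as an engineer would, in place of code of your own. Each camera call takes 0.05 s, during which the arm holds its last target. There are 200 camera calls.

TASK

The larger of the two flat silicone lids lies flat on the bamboo riser, where no hand can get under it. Without picking it up, push it with the fingertips across the board until about a third of its width sticks out over the open long edge (the one opposite the raised strip), resting flat and not hanging over the board's ends, then take the fingers away. Leave the smaller lid, the mug, the tumbler and the flask where they are.

Things in the scene. Friction and masses are not known exactly. Their poses are not given: they have to be found in the camera images.
- lid_large: The larger lid, to be pushed: a dark grey flat hard-silicone disc, 110 mm diameter, 8 mm thick, about 60 to 130 g, lying loose on the riser's board, its rim at least 40 mm from the raised strip at the start. It slides with ordinary friction (roughly 1 N to push) and stops when the push stops. Origin: centre of its underside; z up.
- lid_small: The smaller lid, to be left alone: same material, 78 mm diameter, 8 mm thick, lying on the same board to one side of the larger one (either side), at least 40 mm of bare board between their rims at the start. Origin: centre of its underside.
- open_edge (a point): Middle of the upper edge of the riser's open long side, 60 mm above the trolley top. x: level, straight out over the edge (roughly away from the robot); y along the edge; z up.
- riser: Fixed bamboo bench that does not move. Flat rectangular board 260 mm (its x) by 360 mm (its y), top 60 mm above the trolley top. A raised strip 10 mm wide and 12 mm high runs along the whole -x long edge; the +x long edge is the open one; no rim on the other sides. Axes as open_edge. Origin: at trolley-top height under the board's centre.
- mug: White ceramic mug, about 82 mm diameter, 92 mm high, with a handle, standing on the trolley top beside one end of the riser. Origin: centre of its underside. Leave it.
- tumbler: Clear glass tumbler, 72 mm diameter, 105 mm high, standing on the trolley top beside the other end of the riser. Origin: centre of its underside. Leave it.
- flask: Maroon vacuum flask with a push button on top, 136 mm diameter, 293 mm high, handle out to 115 mm from its axis, standing on the trolley top to the robot's right. Origin: centre of its underside. Leave it.
Not all that is in view belongs to the job. Leave any turquoise look-alike of the lid_large alone.

How it is judged:
By the outcome, as a careful person would: the job done as asked, in the order asked, and still so for the second after the job is handed in, with the robot touching nothing.
It also fails if it takes over 38 s, if anything falls off the work surface, if the arm or the gripper's body presses on something with over 40 N, if the wrist force passes 120 N, or if a joint passes its speed limit or range.

## Working session

There is one attempt and no reset: what is moved stays moved. The work goes in short steps, Python scripts to look and compute and a shell command to move; the robot and the scene stay as the last step left them, time stands still between calls to the robot, and variables do not carry over. Pictures are saved under pics/ and viewed, about 8 in all and at most 12, crops included, and the job is handed in when it is done.

```bash
mkdir -p pics
python3 - <<'E'
from cell import ctrl, vision
import cv2, numpy as np
for n in ("top","scene"):
    cv2.imwrite(f"pics/{n}0.png", vision.read_camera(n))
    i=vision.camera_info(n); print(n,i['fx'],i['fy'],i['cx'],i['cy']); print(np.round(i['view'],4).tolist())
o=ctrl.get_obs(); print(o)
E
```

```text
top 391.9480289524671 391.9480289524671 320.8051338989728 192.48658466026916
[[0.0047, -0.9998, 0.0178, -0.0611], [-0.9976, -0.0059, -0.069, 0.5778], [0.069, -0.0175, -0.9975, 0.9989], [0.0, 0.0, 0.0, 1.0]]
scene 512.7804537243992 512.7804537243992 322.4937144330039 200.20527983694447
[[0.4331, 0.9013, 0.0089, -0.2014], [0.7808, -0.3702, -0.5033, -0.4458], [-0.4504, 0.2249, -0.864, 1.7588], [0.0, 0.0, 0.0, 1.0]]
{'time_s': 0.1, 'q': array([-1.19337818e+00,  3.53616861e-01,  1.63405900e+00, -1.23534948e-05,
        1.15521317e+00, -2.42540810e-03]), 'qvel': array([-0.00063286, -0.00153175, -0.00348843,  0.00055393, -0.00166249,
       -0.002129  ]), 'tau': array([ 8.72367991e-06, -5.94904840e+01, -3.34928477e+01,  6.98533980e-02,
        1.83230604e-02, -3.41257100e-05]), 'ee_pos': array([ 0.23154808, -0.58003554,  0.21391538]), 'orientation': array([-3.14029625e+00,  8.15122655e-06,  3.79848555e-01]), 'ft_force': array([-1.16075443, -0.09561419, -0.17264022]), 'moment': array([ 0.01911122, -0.02239507, -0.03745763]), 'finger_gap': 0.09166362232937302}
```

View pics/top0.png

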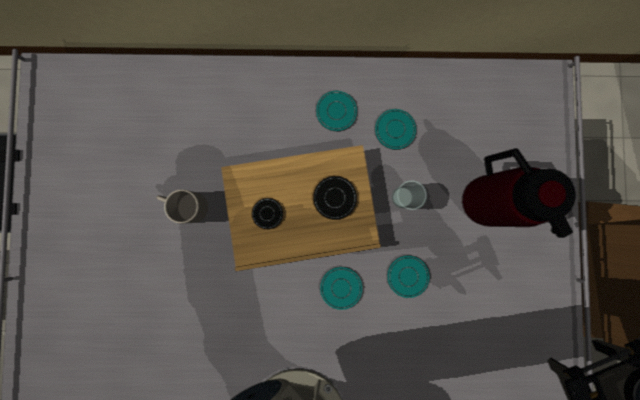

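View pics/scene0.png

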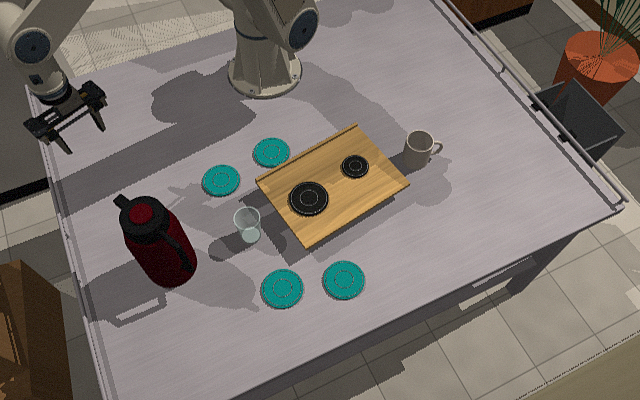

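The top view shows the board with corners near (222,167), (364,146), (381,246) and (236,270). There are two dark discs on it, at (335,197) and (268,213), and four turquoise discs on the trolley. The mug is at (182,206), the tumbler at (410,195) and the flask on the right. The dark grey disc at (335,197) is the bigger of the two on the board, so it fits lid_large; the one at (268,213) is lid_small. I'll measure and confirm with a crop.

```bash
cat > h.py <<'E'
from cell import ctrl, vision
import cv2, numpy as np
def toworld(n,uv,z):
    i=vision.camera_info(n); V=np.array(i['view']); R,t=V[:3,:3],V[:3,3]
    uv=np.atleast_2d(uv).astype(float)
    d=np.c_[(uv[:,0]-i['cx'])/i['fx'],(uv[:,1]-i['cy'])/i['fy'],np.ones(len(uv))]@R
    c=-R.T@t
    return c+d*((z-c[2])/d[:,2])[:,None]
def proj(n,P):
    i=vision.camera_info(n); p=np.c_[np.atleast_2d(P),np.ones(len(np.atleast_2d(P)))]@np.array(i['view']).T
    return np.c_[i['fx']*p[:,0]/p[:,2]+i['cx'],i['fy']*p[:,1]/p[:,2]+i['cy']]
def board(im,n):
    hsv=cv2.cvtColor(im,cv2.COLOR_BGR2HSV)
    m=cv2.inRange(hsv,(10,70,60),(28,255,255))
    cs=cv2.findContours(m,cv2.RETR_EXTERNAL,cv2.CHAIN_APPROX_NONE)[0]
    cs=[c for c in cs if cv2.contourArea(c)>4000 and abs(c[:,0].mean(0)-[300,200]).max()<90]
    return cv2.convexHull(max(cs,key=cv2.contourArea))
def lids(im,n,hull):
    b=np.zeros(im.shape[:2],np.uint8); cv2.drawContours(b,[hull],-1,255,-1)
    m=((im.max(2)<62)&(b>0)).astype(np.uint8)*255
    cs=cv2.findContours(m,cv2.RETR_EXTERNAL,cv2.CHAIN_APPROX_NONE)[0]
    out=[]
    for c in cs:
        if cv2.contourArea(c)<250: continue
        w=toworld(n,c[:,0],0.068)[:,:2]
        (x,y),r=cv2.minEnclosingCircle((w*1000).astype(np.float32))
        out.append((c[:,0].mean(0).round(1).tolist(),round(x),round(y),round(2*r),np.round(w.mean(0)*1000).tolist()))
    return out
E
python3 - <<'E'
from h import *
for n in ("top","scene"):
    im=cv2.imread(f"pics/{n}0.png"); h=board(im,n)
    q=cv2.boxPoints(cv2.minAreaRect((toworld(n,h[:,0],0.06)[:,:2]*1000).astype(np.float32)))
    print(n,q.round().tolist(),np.linalg.norm(q-np.roll(q,1,0),axis=1).round(), q.mean(0))
    a=cv2.approxPolyDP(h,8,True)[:,0]; print(a.tolist(),(toworld(n,a,.06)[:,:2]*1000).round().tolist())
    for l in lids(im,n,h): print(l)
im=cv2.imread("pics/top0.png"); cv2.imwrite("pics/crop1.png",cv2.resize(im[130:290,210:430],None,fx=3.6,fy=3.6,interpolation=cv2.INTER_CUBIC))
E
```

```text
top [[381.0, 152.0], [440.0, -206.0], [698.0, -164.0], [640.0, 195.0]] [262. 363. 262. 363.] [539.7141    -5.922989]
[[362, 145], [379, 247], [235, 270], [221, 167]] [[696.0, -161.0], [441.0, -203.0], [383.0, 153.0], [638.0, 192.0]]
([267.9, 213.3], 521, 73, 83, [523.0, 73.0])
([335.2, 197.3], 563, -93, 112, [563.0, -93.0])
scene [[374.0, 156.0], [433.0, -207.0], [702.0, -163.0], [642.0, 200.0]] [272. 368. 272. 368.] [537.61755    -3.7835693]
[[356, 122], [409, 183], [306, 250], [255, 178]] [[376.0, 156.0], [637.0, 191.0], [701.0, -162.0], [434.0, -200.0]]
([308.2, 198.4], 564, -92, 112, [564.0, -92.0])
([356.0, 166.4], 523, 73, 79, [526.0, 77.0])
```

View pics/crop1.png

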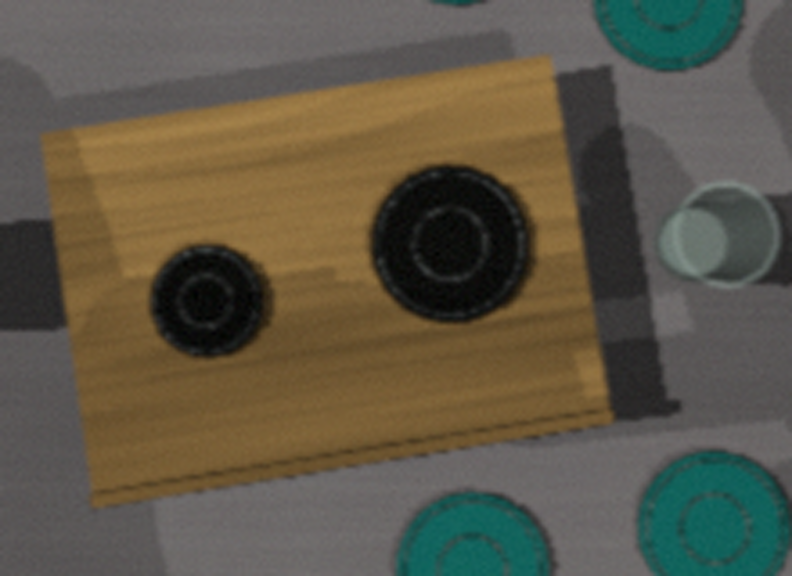

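The crop confirms it: the large lid (about 112 mm measured) is at world (563,-93) mm, and both cameras agree. The small lid is about 80 mm across at (523,75). The board measures about 260×360 mm with a yaw of about 9.3°, and its strip is on the robot's side. The middle of the open edge is about (668,16). I'll push along the board's x from behind with the two fingers 50 mm apart, about 103 mm in all.

```bash
python3 -m jog '[0,0,0,0,0,6.25, 0,0,0,0,0,6.25, 7,-30,0,0,0,0, 7,-30,0,0,0,0, 7,-30,0,0,0,0, 7,-30,0,0,0,0, 7,-30,0,0,0,0, 7,-30,0,0,0,0, 7,-30,0,0,0,0, 7,-30,0,0,0,0, 7,-30,0,0,0,0, 7,-30,0,0,0,0]' 50 20
cat > s.py <<'E'
from h import *
o=ctrl.get_obs(); p=o['ee_pos']*1000; a=np.deg2rad(9.35)
e=np.array([668,16]); d=p[:2]-e
print('t',o['time_s'],'ee',p.round(1),'rpy',o['orientation'].round(3),'F',o['ft_force'].round(1),'gap',o['finger_gap'])
print('board x,y',(d@[np.cos(a),np.sin(a)]).round(1),(d@[-np.sin(a),np.cos(a)]).round(1),'turn deg about tool z to go',np.rad2deg(o['orientation'][2]-a).round(2))
T=np.array([497,-104,90]); 
from scipy.spatial.transform import Rotation as Ro
print('to start, tool axes',(Ro.from_euler('xyz',o['orientation']).as_matrix().T@(T-p)).round(1))
E
python3 s.py
```

```text
time_s: 1.1
ee_pos: [0.2532, -0.2628, 0.2093]
orientation: [-3.135, 0.003, 0.144]
ft_force: [0.4, 0.5, 0.1]
finger_gap: 0.0499
t 1.1 ee [ 253.2 -262.8  209.3] rpy [-3.135e+00  3.000e-03  1.440e-01] F [0.4 0.5 0.1] gap 0.049913727363047194
board x,y -454.5 -207.7 turn deg about tool z to go -1.08
to start, tool axes [ 264.4 -121.4  119.3]
```

```bash
python3 -m jog '[33,-15,0,0,0,-1, 33,-15,0,0,0,0, 33,-15,5,0,0,0, 33,-15,5,0,0,0, 33,-15,10,0,0,0, 33,-15,10,0,0,0, 33,-15,15,0,0,0, 33,-15,15,0,0,0, 0,0,15,0,0,0, 0,0,10,0,0,0, 0,0,10,0,0,0, 0,0,0,0,0,0]'; python3 s.py
```

```text
time_s: 2.1
ee_pos: [0.5034, -0.0845, 0.1094]
orientation: [-3.137, 0.0, 0.166]
ft_force: [-0.1, 0.0, -0.4]
finger_gap: 0.0498
t 2.1 ee [503.4 -84.5 109.4] rpy [-3.137  0.     0.166] F [-0.1  0.  -0.4] gap 0.049752321524749406
board x,y -178.8 -72.4 turn deg about tool z to go 0.15
to start, tool axes [-9.5 18.3 19.4]
```

```bash
python3 -m jog '[-5,9,0,0,0,0, -5,9,0,0,0,0, 0,0,10,0,0,0, 0,0,10,0,0,0, 0,0,0,0,0,0, 0,0,0,0,0,0]'; python3 s.py
python3 - <<'E'
from h import *
im=vision.read_camera("scene"); t=vision.read_camera("top")
cv2.imwrite("pics/c2.png",np.hstack([cv2.resize(im[100:270,210:430],(572,442)),cv2.resize(t[130:290,220:300],(220,442))]))
E
```

```text
time_s: 2.6
ee_pos: [0.4937, -0.1096, 0.0897]
orientation: [-3.138, -0.002, 0.16]
ft_force: [0.6, 0.1, -0.1]
finger_gap: 0.0498
t 2.6 ee [ 493.7 -109.6   89.7] rpy [-3.138e+00 -2.000e-03  1.600e-01] F [ 0.6  0.1 -0.1] gap 0.04980231878506644
board x,y -192.4 -95.6 turn deg about tool z to go -0.18
to start, tool axes [ 4.2 -5.  -0.3]
```

View pics/c2.png

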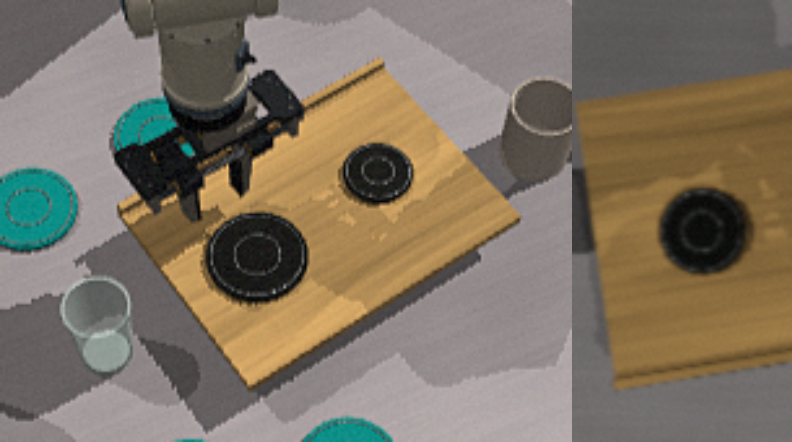

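The fingers stand behind the large lid, at about (190,205) and (240,180) in the crop, with the lid at (257,256). They are clear of the strip. I'll centre and lower them.

```bash
python3 -m jog '[0,-5,0,0,0,0, 0,0,8,0,0,0, 0,0,8,0,0,0, 0,0,5,0,0,0, 0,0,0,0,0,0, 0,0,3,0,0,0, 0,0,0,0,0,0]'; python3 s.py
```

```text
time_s: 3.28
ee_pos: [0.4936, -0.1027, 0.0637]
orientation: [-3.138, -0.002, 0.162]
ft_force: [-0.5, 0.3, 0.0]
finger_gap: 0.0503
t 3.2833 ee [ 493.6 -102.7   63.7] rpy [-3.138e+00 -2.000e-03  1.620e-01] F [-0.5  0.3  0. ] gap 0.05026114151896692
board x,y -191.4 -88.8 turn deg about tool z to go -0.05
to start, tool axes [  3.2   1.7 -26.3]
```

```bash
python3 -m jog '[5,0,0,0,0,0, 7,0,0,0,0,0, 7,0,0,0,0,0, 7,0,0,0,0,0, 7,0,0,0,0,0, 7,0,0,0,0,0, 7,0,0,0,0,0, 7,0,0,0,0,0, 7,0,0,0,0,0, 5,0,0,0,0,0, 3,0,0,0,0,0, 0,0,0,0,0,0]'; python3 s.py
python3 - <<'E'
from h import *
im=vision.read_camera("scene")
print(lids(im,"scene",board(cv2.imread("pics/scene0.png"),"scene")))
cv2.imwrite("pics/c3.png",cv2.resize(im[100:270,210:430],(660,510)))
E
```

```text
time_s: 4.28
ee_pos: [0.5706, -0.0902, 0.0641]
orientation: [-3.138, -0.003, 0.163]
ft_force: [-1.2, -0.2, 0.4]
finger_gap: 0.05
t 4.2833 ee [570.6 -90.2  64.1] rpy [-3.138e+00 -3.000e-03  1.630e-01] F [-1.2 -0.2  0.4] gap 0.050039743011191476
board x,y -113.4 -89.0 turn deg about tool z to go -0.03
to start, tool axes [-74.7   1.6 -26.2]
[([321.1, 186.2], 554, -33, 294, [542.0, -41.0])]
```

View pics/c3.png

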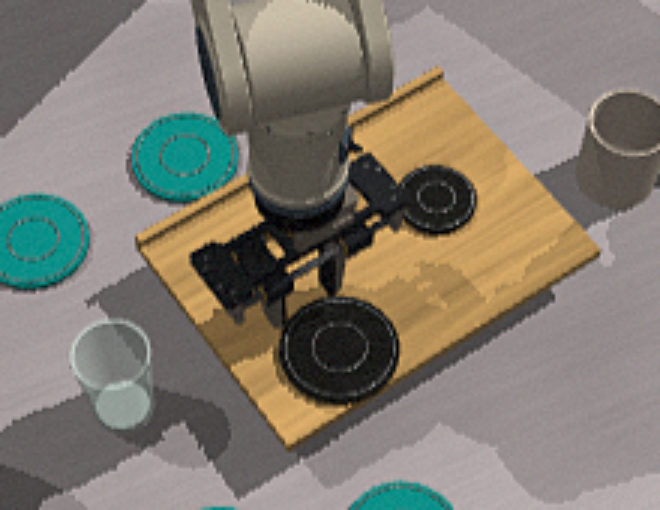

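The lid at (340,349) in the crop moved straight and its rim has just reached the open edge. The small lid hasn't been touched. I'll push about 34 mm more, then back off and measure.

```bash
python3 -m jog '[5,0,0,0,0,0, 7,0,0,0,0,0, 7,0,0,0,0,0, 7,0,0,0,0,0, 5,0,0,0,0,0, 3,0,0,0,0,0, 0,0,0,0,0,0]'; python3 s.py; python3 -m jog '[-5,0,0,0,0,0, -15,0,0,0,0,0, -20,0,0,0,0,0, -20,0,-5,0,0,0, -10,0,-30,0,0,0, 0,0,-35,0,0,0, -25,0,-35,0,0,0, -40,0,-30,0,0,0, -40,0,0,0,0,0, 0,0,0,0,0,0]'
python3 - <<'E'
from h import *
a=np.deg2rad(9.35); e=np.array([668,16])
for n in ("scene","top"):
    im=vision.read_camera(n); cv2.imwrite(f"pics/{n}4.png",im)
    hsv=cv2.cvtColor(im,cv2.COLOR_BGR2HSV)
    i0=proj(n,[[.665,-.077,.068]])[0].astype(int); print(n,i0)
    x,y=i0; print(im[y-2:y+3:2,x-2:x+3:2].reshape(-1,3).tolist()[:3])
s=cv2.imread("pics/scene4.png");t=cv2.imread("pics/top4.png")
cv2.imwrite("pics/c4.png",np.hstack([cv2.resize(s[180:270,260:360],(400,360),interpolation=3),cv2.resize(t[120:210,290:390],(400,360),interpolation=3)]))
E
```

```text
time_s: 4.92
ee_pos: [0.6066, -0.0843, 0.0641]
orientation: [-3.138, -0.003, 0.162]
ft_force: [-0.3, -1.4, -1.4]
finger_gap: 0.0497
t 4.9167 ee [606.6 -84.3  64.1] rpy [-3.138e+00 -3.000e-03  1.620e-01] F [-0.3 -1.4 -1.4] gap 0.04972560394474357
board x,y -76.8 -89.0 turn deg about tool z to go -0.06
to start, tool axes [-111.3    1.6  -26.2]
time_s: 5.75
ee_pos: [0.4306, -0.112, 0.1938]
orientation: [-3.137, 0.002, 0.164]
ft_force: [0.2, 0.0, -0.4]
finger_gap: 0.0498
scene [329 225]
[[27, 29, 25], [17, 22, 26], [29, 26, 28]]
top [328 156]
[[9, 11, 10], [15, 14, 15], [17, 17, 14]]
```

View pics/c4.png

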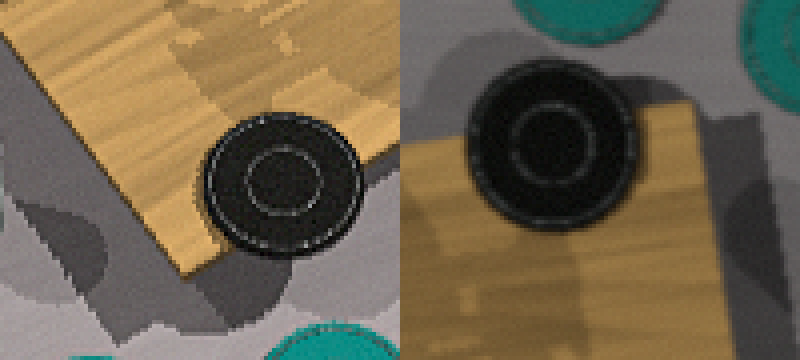

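Run:
```python
from h import *
a=np.deg2rad(9.35); e=np.array([668,16])
for n,lo,hi in (("scene",(300,195),(362,250)),("top",(296,130),(361,185))):
    im=cv2.imread(f"pics/{n}4.png")
    m=np.zeros(im.shape[:2],np.uint8); (x0,y0),(x1,y1)=lo,hi
    m[y0:y1,x0:x1]=(im[y0:y1,x0:x1].max(2)<50)*255
    m=cv2.morphologyEx(m,cv2.MORPH_OPEN,np.ones((5,5),np.uint8))
    c=max(cv2.findContours(m,cv2.RETR_EXTERNAL,cv2.CHAIN_APPROX_NONE)[0],key=cv2.contourArea)
    # flatten ellipse in the world plane
    w=(toworld(n,c[:,0],.067)[:,:2]*1000).astype(np.float32)
    (x,y),ax,_=cv2.fitEllipse(w); d=np.array([x,y])-e
    bx=d@[np.cos(a),np.sin(a)]; by=d@[-np.sin(a),np.cos(a)]
    print(n,round(x),round(y),np.round(ax),'board x,y',bx.round(1),by.round(1),'overhang',(bx+55).round(1))
    im0=cv2.imread(f"pics/{n}0.png"); b=board(im0,n)
    q=(toworld(n,b[:,0],.06)[:,:2]*1000); print(' far edge x at lid (board frame max):',np.sort((q-e)@[np.cos(a),np.sin(a)])[-5:].round(1))
    print(lids(im,n,b))
```

```text
scene 665 -73 [92. 94.] board x,y -17.4 -87.1 overhang 37.6
 far edge x at lid (board frame max): [2.4 3.7 3.9 4.1 4.1]
[([328.5, 223.1], 668, -76, 113, [658.0, -75.0]), ([355.6, 166.6], 524, 73, 81, [526.0, 76.0])]
top 669 -77 [104. 110.] board x,y -14.0 -91.5 overhang 41.0
 far edge x at lid (board frame max): [0.2 0.3 0.4 0.5 0.9]
[([267.9, 212.9], 523, 73, 80, [524.0, 73.0]), ([329.8, 160.2], 667, -78, 115, [656.0, -79.0])]
```

```bash
python3 -c "
from cell import ctrl
print(ctrl.get_obs()['ft_force']); print(ctrl.close_job())"
```

```text
[ 1.39466002 -0.08149721  0.67508822]
the job is handed in; nothing more can be done
None
```

I pushed the large lid about 103 mm straight across the board with two spread fingertips, then backed the fingers off, raised them clear and handed the job in at about 6 s.

- **Overhang:** the lid sticks out 37.6 mm over the open edge by the scene camera and 41.0 mm by the top camera. The fingertip position gives about 37 mm, so it is roughly a third of the 110 mm width; the two cameras disagree by about 3 mm.
- **Fit quality:** the scene camera's outline of the lid came out at only 92–94 mm across, so I trust its figure less than its decimals suggest.
- **Position on the board:** the lid looks flat in both views. Its rim is about 34 mm in from the nearer end of the board.
- **Other things:** the small lid measured within 2 mm of its starting position. The arm did not go near the mug, tumbler or flask, but I did not measure them again at the end.
- **Forces:** the wrist readings I saw after each move were about 2 N at most, and the last one, with the fingers clear, was about 1.5 N, within the sensor's noise.

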